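# Load a sample mount into the spring-fed microscope feeder

## Robot

A 7-joint arm with a two-finger parallel gripper is mounted at the origin on the work surface. World frame = base frame: x ahead of the robot, y to its left, z up, the work surface at z = 0. Lengths are in m, angles in degrees, forces in N, time in s.
With the tool pointing down it reaches from about 0.425 to 0.875 m from the base axis. Payload 9.9 kg.
Tool frame: the origin (TCP) lies between the finger pads; the fingertips stand ahead of it and the grasp point (between the pads) lies 6 mm ahead of it (arm.tip_reach is the z of the fingertips in the tool frame, in m); z points along the fingers, y is the line along which they close (so a half turn about z gives the same grasp; the last joint's range is limited). The gripper opens to 85 mm and grips with 20 to 120 N. Pads are 22 mm wide; open, the fingers measure 114 mm over their backs; the gripper's body (76 mm by 85 mm) begins 54 mm behind the grasp point. The pads swing forward as they close: fully open they stand 13 mm farther back than shut.
Start: joints at [69.855, 32.985, 1.427, 82.34, -0.859, 64.687, -3.237], TCP at [0.179, -0.651, 0.256] pointing down, gripper open.
Joint ranges: [-157.87, 157.87], [-19.46, 123.44], [-87.15, 90], [11.01, 140.99], [-62.26, 242.26], [9.8, 113.94], [-161.44, 161.44]. Speed limits (degrees/s): [127.2, 127.2, 172.46, 172.46, 180, 180, 180].

## Interface

Orientations are given as a 3x3 rotation matrix whose columns are the frame's x, y, z axes.
In Python, from workcell import arm gives the robot as it stands. The module is installed in compiled form; this text tells all that it offers.
- The arm moves only by the shell command python3 -m inch 'ROWS' [FORCE]. ROWS is JSON, a list of rows, each a list of 5 numbers: the shift along the tool's x, y, z in mm, then the turn about the tool's z in degrees, then the gripper's target within -1 to 1 (shut at 1, half-way at 0, fully open at -1). A call has 1 to 10 rows; each row is the pose to reach, as a shift and turn from the pose commanded when the call began, along the tool's axes at that moment; what a row does not reach only later rows make up. A row lasts 1/10 s, in which the tool goes at most 50 mm and 8.59 degrees, less where a joint would pass 70% of its speed; a pose out of reach is approached as far as the arm can. A call with a gripper value outside its range is refused whole. The fingers move at their own pace and stop on an object; FORCE is the grip in N (left out, the last holds). Time passes only in rows, so rows that repeat a pose let the fingers close. It gives the time, the measured TCP pose, the force, the opening and the grip force at its end, in the units of the state.
- arm.observe(): the state, without advancing time (a new reading comes with each control period).
- arm.snapshot(name): name is "side" or "top" or "wrist"; returns a dict with "image" (400x640x3 uint8, red, green, blue), "fx", "fy", "cx", "cy" (pixels), "rvec" (rotation vector, rad) and "tvec" (3), from world to camera coordinates, as OpenCV has them. Camera axes: x right, y down, z forward; pixel columns grow to the right and rows downward; lengths in m; the calibration is good to about 2 mm. The wrist camera is an equidistant fisheye: a pixel r from the principal point sees the ray r / f radians off the axis. A picture is of the moment at which its call begins. There is no depth.
- arm.finish_job(): hands the job in; it is judged then, once.
Trained networks look in a picture, given as the dict that the camera call returned (one of the last four; its "shot" number tells which), for a name from the list of things; names that differ only in an ending like _2 or _b are one class to them, and where a whole thing is asked for, a point or a joint stands for the part that bears it (a point fixed in the world has none). Each returns a list of dicts, best first, with "score" (0 to 1); they miss things now and then, are a little off and sometimes report something else, mostly with a low value. They report only what shows in the picture. A call takes as long as a camera call. They do not tell look-alikes from the thing itself.
- arm.recognise(query, picture): "extent" ([left, top, width, height] as shares, 0 to 1, of the picture: columns of its width, rows of its height, round what is visible of it).
- arm.silhouettes(query, picture): "region" (400x640 bool, what is visible of it) and "extent" ([left, top, width, height] as shares, 0 to 1, of the picture: columns of its width, rows of its height, round what is visible of it).
The state is a dict: "time": time; "q": joint angles; "qvel": joint speeds; "joint_efforts": joint torques, N m; "position": TCP position; "ee_rot": TCP orientation; "force": force on the tool from outside, world axes, zero at the start; "ft_torque": the same for the moment, N m; "finger_gap": finger opening in m; "gripper_force": force on a finger pad.
Only numpy, scipy, OpenCV 4.12 (cv2) and the standard library are available. Lean on these libraries where they do the work, as an engineer would, in place of code of your own. Each camera call takes 0.05 s, during which the arm holds its last target. There are 200 camera calls.

## Task

The sample feeder next to the microscope is empty. Among the black resin sample mounts on the bench, take the one that fits it, the flat round one that is 50 mm across (not the narrow one, the tall one or the square one), lay it flat and centred on the feeder's sprung follower, and push it straight down until both side catches have snapped over its top. Leave it lying level in the feeder, held down by the catches.

Things in the scene. Friction and masses are not known exactly. Their poses are not given: they have to be found in the camera images.
- mount: The flat round mount: black resin disc, 50 mm diameter, 22 mm thick, about 80 g, a bright metal chip in its top. Lies flat on the bench. Origin at its centre (11 mm above the bench), z along its axis. Three other black mounts lie near it, 90 mm or more between centres: a round one 30 mm across, 22 thick; a round one 50 mm across, 50 tall; a square one 48 x 48 x 22 mm.
- feeder: The feeder, fixed to the bench. Origin under the middle of the magazine, at bench height; z up, y through both catches. Base plate 110 (x) x 150 (y) x 10 mm. On it an upright, open-topped square aluminium magazine, inside 70 (x) x 64 (y) mm, walls 4 mm, rim 70 mm above the bench. Blocks carrying the catches stand 44 to 64 mm off the axis along +y and -y, 34 mm wide in x, 82 mm high.
- well_mouth (a point): Middle of the magazine's open top, 70 mm above the bench, level with the catches' flat undersides. The two sprung catches reach in along y, noses 32 mm apart, 22 mm wide, their tops sloping 45 degrees up outward to 90 mm height. A mount pushed down spreads them (about 10 N); when its top is below this point they snap in over it and hold it there, its centre 11 mm below this point.
- follower (a joint): Steel disc, 33 mm diameter, in the middle of the magazine; slides straight down against a spring (4 N at the top, plus 1 N per cm). Value in m: 0 = up at rest, its upper face then 92 mm above the bench; grows downward to 0.056 at the stop. About 0.044 with the mount held under the catches; push the mount on to 0.047 - 0.053 so that they snap in.
Things that resemble listed ones, but are neither listed nor needed, are in the scene too. What is shaped like the mount but green or pink is not meant.

How it is judged (in metres and radians):
At the end, for the whole second after the job is handed in: The 50 mm flat round mount lies level (within 10 degrees) in the feeder, within 14 mm of the middle of the magazine, its centre 45 to 62 mm above the bench (59 mm when held under the catches), at rest (z of mount in the frame of feeder between 0.045 and 0.062 m and horizontal distance between mount and feeder below 0.014 m and angle between the z axis of mount and the z axis of feeder, either way round below 0.175 rad and linear speed of mount below 0.02 m/s); the robot touches nothing.
It also fails if it takes over 38 s, if anything falls off the work surface, if the arm or the gripper's body presses on something with over 40 N, if the wrist force passes 120 N, or if a joint passes its speed limit or range.

## Working session

There is one attempt and no reset: what is moved stays moved. The work goes in short steps, Python scripts to look and compute and a shell command to move; the robot and the scene stay as the last step left them, time stands still between calls to the robot, and variables do not carry over. Pictures are saved under pics/ and viewed, at most 10 in all, crops included, and the job is handed in when it is done.

```bash
mkdir -p pics
cat > h.py <<'E'
import numpy as np, cv2
from workcell import arm
def cam(s): return cv2.Rodrigues(np.array(s["rvec"],float))[0], np.array(s["tvec"],float).ravel()
def back(s,u,v,z,fish=False):
    R,t=cam(s); x=(u-s["cx"])/s["fx"]; y=(v-s["cy"])/s["fy"]
    if fish:
        r=np.hypot(x,y); d=np.array([x/r*np.sin(r),y/r*np.sin(r),np.cos(r)]) if r>1e-9 else np.array([0,0,1.])
    else: d=np.array([x,y,1.])
    o=-R.T@t; d=R.T@d; return o+d*(z-o[2])/d[2]
def proj(s,p,fish=False):
    R,t=cam(s); c=R@np.array(p,float)+t
    if fish:
        r=np.hypot(c[0],c[1]); th=np.arctan2(r,c[2]); k=th/max(r,1e-9); return s["cx"]+s["fx"]*c[0]*k, s["cy"]+s["fy"]*c[1]*k
    return s["cx"]+s["fx"]*c[0]/c[2], s["cy"]+s["fy"]*c[1]/c[2]
def save(s,n): cv2.imwrite("pics/"+n,s["image"][:,:,::-1])
def totool(dp):
    st=arm.observe(); return np.array(st["ee_rot"]).T@(np.array(dp))*1000
E
python3 - <<'E'
from h import *
st=arm.observe(); print(st["time"],st["position"],np.round(st["ee_rot"],3).tolist(),st["force"],st["finger_gap"],arm.tip_reach)
for n in ["top","side"]:
    s=arm.snapshot(n); save(s,n+"0.png"); R,t=cam(s); print(n,-R.T@t,R[2])
    for q in ["mount","feeder","follower"]:
        for r in arm.recognise(q,s)[:6]:
            l,tp,w,h=r["extent"]; u,v=(l+w/2)*640,(tp+h/2)*400
            z={"mount":.011,"feeder":.04,"follower":.092}[q]
            print(n,q,round(r["score"],2),np.round([u,v,w*640,h*400]),np.round(back(s,u,v,z),3))
E
```

```text
0.0 [ 0.17851397 -0.6505326   0.25545466] [[0.964, 0.265, -0.001], [0.265, -0.964, 0.002], [-0.0, -0.002, -1.0]] [-0.28927538 -0.19523908  0.30689509] 0.08520500744225652 0.025
top [ 0.36810674 -0.02622288  0.77106092] [ 0.16883291 -0.00422013 -0.98563565]
top mount 0.79 [355. 214.  21.  26.] [ 0.485 -0.109  0.011]
top mount 0.77 [299. 219.  23.  26.] [ 0.475 -0.001  0.011]
top mount 0.58 [331. 265.  29.  23.] [ 0.386 -0.062  0.011]
top feeder 0.63 [223. 198.  91.  75.] [0.509 0.142 0.04 ]
top follower 0.73 [210. 192.  14.  19.] [0.509 0.155 0.092]
side [ 0.14404882 -0.40690769  0.71664796] [ 0.4477558   0.46074211 -0.76631029]
side mount 0.91 [288. 278.  25.  34.] [ 0.382 -0.063  0.011]
side mount 0.8 [302. 231.  23.  27.] [ 0.471 -0.004  0.011]
side mount 0.66 [345. 262.  21.  34.] [ 0.481 -0.113  0.011]
side feeder 0.87 [272. 174.  73.  83.] [0.513 0.133 0.04 ]
side follower 0.71 [268. 159.  13.  18.] [0.506 0.131 0.092]
```

View pics/top0.png

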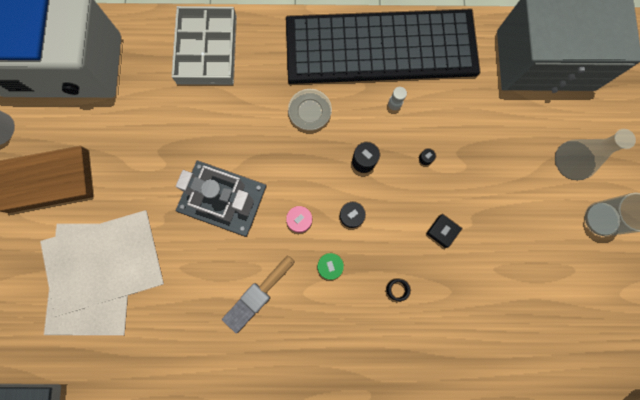

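View pics/side0.png

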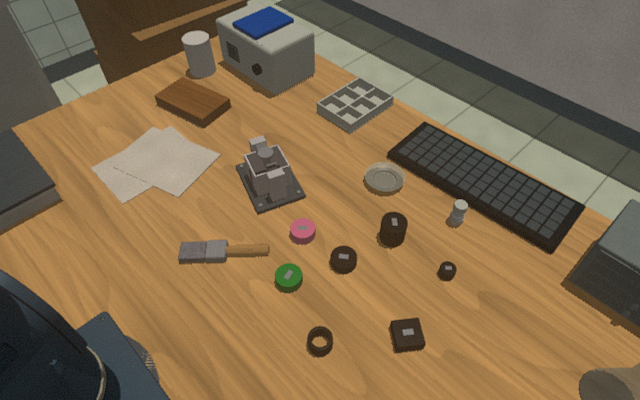

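Candidates in the top view that could be taken for the flat 50 mm mount:
- flat round black (352,215): matches the description
- tall black (366,157)
- narrow black (427,157)
- square black (444,231)
- black ring (398,290)
- pink (299,219)
- green (330,266)

I choose (352,215). The feeder is at about (221,198), with its catches at (184,181) and (240,201). A close crop will check this.

Run:
```python
from h import *
s=arm.snapshot("top"); im=s["image"]
a=cv2.resize(im[150:245,170:270],None,fx=4,fy=4,interpolation=cv2.INTER_CUBIC)
b=cv2.resize(im[150:245,330:430],None,fx=4,fy=4,interpolation=cv2.INTER_CUBIC)
cv2.imwrite("pics/crop1.png",np.hstack([a,b])[:,:,::-1])
# dark blob of the mount
for n,(u,v) in {"top":(352,215),"side":(343,259)}.items():
    s=arm.snapshot(n); g=s["image"].max(2)<75; k,l,stt,c=cv2.connectedComponentsWithStats(g.astype(np.uint8))
    i=l[v+4,u]; print(n,stt[i],c[i], back(s,*c[i],.011))
    for q in ["mount"]:
        for r in arm.silhouettes(q,s)[:8]:
            y,x=np.nonzero(r["region"]); print(n,round(r["score"],2),x.mean().round(1),y.mean().round(1),len(x),back(s,x.mean(),y.mean(),.014).round(3))
```

```text
top [340 202  25  26 423] [351.72104019 215.21985816] [ 0.48209604 -0.10284983  0.011     ]
top 0.89 330.4 265.7 546 [ 0.384 -0.061  0.014]
top 0.83 299.2 218.5 520 [ 0.475 -0.001  0.014]
top 0.72 352.3 214.2 544 [ 0.484 -0.104  0.014]
side [330 246  26  28 517] [342.99613153 259.83945841] [ 0.48110018 -0.10731204  0.011     ]
side 0.93 289.0 277.9 643 [ 0.382 -0.067  0.014]
side 0.83 302.5 231.2 543 [ 0.47  -0.007  0.014]
side 0.62 343.4 259.9 591 [ 0.48  -0.109  0.014]
```

View pics/crop1.png

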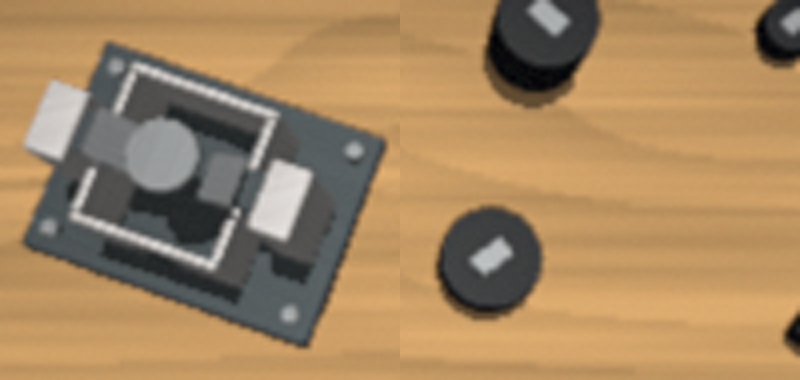

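The crop shows a flat round disc at (352,215) with little visible side wall, so the choice holds. The feeder's rim corners and follower are clear, with the follower at (210,189). Next I'll compute the feeder pose from these.

Run:
```python
from h import *
s=arm.snapshot("top")
f=lambda p:((p[0]+.5)/4-.5+170,(p[1]+.5)/4-.5+150)
for z,P in [(.07,[(134,66),(277,116),(213,266),(75,216)]),(.01,[(108,43),(385,140),(306,346),(25,245)])]:
    W=np.array([back(s,*f(p),z)[:2] for p in P]); e=np.roll(W,-1,0)-W
    print(W.round(3).tolist(),W.mean(0),np.hypot(*e.T),np.degrees(np.arctan2(*e.T[::-1])))
print(back(s,*f((161,155)),.092))
for z,p in [(.082,(57,120)),(.082,(283,200))]: print(back(s,*f(p),z))
print("go", totool(np.array([.482,-.105,.2])-arm.observe()["position"]))
```

```text
[[0.563, 0.175], [0.539, 0.108], [0.47, 0.135], [0.493, 0.198]] [0.51619464 0.15389185] [0.0703046  0.07407234 0.06703297 0.07367571] [-109.18543788  159.37790086   70.48381822  -18.08447909]
[[0.591, 0.206], [0.542, 0.066], [0.44, 0.102], [0.489, 0.24]] [0.51552916 0.15347918] [0.14769518 0.10819231 0.14696876 0.10806146] [-109.23737461  160.85558592   70.71019967  -18.75910928]
[0.5161421  0.15454077 0.092     ]
[0.53404432 0.20452773 0.082     ]
[0.49823407 0.10203843 0.082     ]
go [ 437.02182742 -446.18352113   56.30986456]
```

The rim and base plate agree on a feeder centre of (0.516, 0.154), with its y axis at about 70.8°. The edge lengths match the stated sizes. I'll go above the mount with the tool y along the feeder x (turn about -55°).

```bash
python3 -m inch '[[437,-446,0,-55,-1],[437,-446,0,-55,-1],[437,-446,0,-55,-1],[437,-446,0,-55,-1],[437,-446,0,-55,-1],[437,-446,0,-55,-1],[437,-446,0,-55,-1],[437,-446,0,-55,-1],[437,-446,0,-55,-1],[437,-446,0,-55,-1]]' 40
python3 - <<'E'
from h import *
st=arm.observe();R=st["ee_rot"];print(st["time"],st["position"],np.degrees(np.arctan2(R[1][1],R[0][1])), totool(np.array([.482,-.105,.16])-st["position"]))
E
```

```text
time: 1.7
position: [0.4222, -0.2123, 0.2567]
ee_rot: [[0.337, 0.942, 0.001], [0.942, -0.337, -0.001], [-0.0, 0.001, -1.0]]
force: [0.5, -0.0, 0.0]
finger_gap: 0.0854
gripper_force: 0.0
1.7 [ 0.4222481  -0.21226696  0.25670518] -19.680942693075387 [121.15187902  20.04132427  96.68996926]
```

```bash
python3 -m inch '[[121,20,50,0,-1],[121,20,96,0,-1],[121,20,96,0,-1],[121,20,96,0,-1],[121,20,96,0,-1]]'
python3 - <<'E'
from h import *
st=arm.observe();print(st["time"],st["position"])
s=arm.snapshot("wrist"); save(s,"w1.png"); R,t=cam(s); print(-R.T@t,R[2],s["fx"])
for q in ["mount"]:
    for r in arm.silhouettes(q,s)[:5]:
        y,x=np.nonzero(r["region"]); print(round(r["score"],2),x.mean().round(1),y.mean().round(1),np.round(np.array(r["extent"])*[640,400,640,400]),back(s,x.mean(),y.mean(),.018,True).round(4))
print("pred",proj(s,(.482,-.105,.022),True))
E
```

```text
time: 2.2
position: [0.481, -0.1054, 0.1593]
ee_rot: [[0.334, 0.943, -0.002], [0.943, -0.334, 0.001], [0.0, -0.002, -1.0]]
force: [0.1, 0.1, 0.4]
finger_gap: 0.0854
gripper_force: 0.0
2.2 [ 0.48099422 -0.10541607  0.15933276]
[ 0.50610671 -0.03582644  0.27711354] [-0.0968511  -0.26805543 -0.9585229 ] 309.70691628693146
0.88 204.1 182.7 [177. 154.  55.  58.] [ 0.3882 -0.0597  0.018 ]
0.8 269.1 83.1 [236.  53.  64.  61.] [ 0.475  -0.0005  0.018 ]
0.61 321.2 190.6 [290. 160.  61.  59.] [ 0.4851 -0.1019  0.018 ]
pred (np.float64(319.00915979790176), np.float64(196.22738211414497))
```

View pics/w1.png

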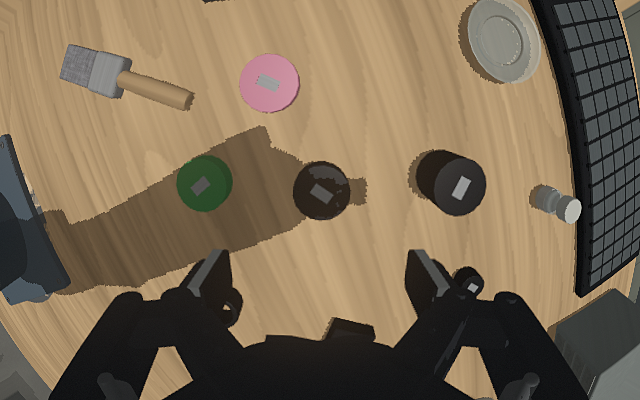

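The picture shows the flat mount at (321,190), the tall one at (452,182), green at (204,182) and pink at (269,83). The fingers have room on both sides of the mount. All cameras agree on about (0.484, -0.103), so I'll descend there and close.

```bash
python3 -m inch '[[3,2,40,0,-1],[3,2,80,0,-1],[3,2,110,0,-1],[3,2,125,0,-1],[3,2,130,0,-1],[3,2,130,0,-1],[3,2,130,0,-1]]'
python3 -m inch '[[0,0,0,0,0.6],[0,0,0,0,0.6],[0,0,0,0,0.6],[0,0,0,0,0.6],[0,0,0,0,0.6],[0,0,0,0,0.6],[0,0,0,0,0.6],[0,0,0,0,0.6]]' 40
```

```text
time: 3.0
position: [0.4847, -0.1054, 0.0316]
ee_rot: [[0.338, 0.941, 0.002], [0.941, -0.338, -0.001], [0.0, 0.002, -1.0]]
force: [-0.4, 0.6, 0.4]
finger_gap: 0.0856
gripper_force: 0.0
time: 3.8
position: [0.4843, -0.1048, 0.0312]
ee_rot: [[0.336, 0.942, 0.001], [0.942, -0.336, -0.001], [-0.0, 0.001, -1.0]]
force: [-3.3, -0.3, 11.8]
finger_gap: 0.0484
gripper_force: 39.4
```

```bash
python3 -m inch '[[0,0,-10,0,0.6],[0,0,-50,0,0.6],[0,0,-100,0,0.6],[0,0,-130,0,0.6],[0,0,-150,0,0.6],[0,0,-150,0,0.6]]'
python3 - <<'E'
from h import *
s=arm.snapshot("wrist"); save(s,"w2.png"); st=arm.observe()
print(st["position"],st["force"],st["finger_gap"])
for r in arm.silhouettes("mount",s)[:5]:
    print(round(r["score"],2),np.round(np.array(r["extent"])*[640,400,640,400]))
R=np.array(st["ee_rot"])
for d in (0.006,0.0): print(proj(s,np.array(st["position"])+R[:,2]*d,True))
E
```

```text
time: 4.4
position: [0.4852, -0.1047, 0.1836]
ee_rot: [[0.337, 0.942, 0.005], [0.942, -0.337, -0.001], [0.001, 0.005, -1.0]]
force: [0.3, -0.7, -1.3]
finger_gap: 0.0484
gripper_force: 41.8
[ 0.48446062 -0.10472572  0.18185622] [-0.60864579  0.06728898 -1.03692883] 0.04803540652312066
0.84 [266. 206. 108. 105.]
0.62 [182. 154.  52.  53.]
0.6 [237.  62.  59.  53.]
(np.float64(315.7974996945575), np.float64(275.0921738614317))
(np.float64(315.74406190779007), np.float64(281.81420781631476))
```

View pics/w2.png

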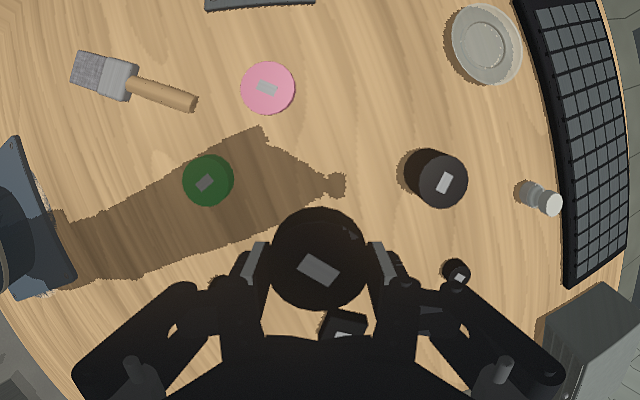

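The picture shows the mount held level and centred between the pads, its chip at (318,270) against a predicted tool axis of about (316,272). I'll go most of the way to the feeder and take one close look.

```bash
python3 -m inch '[[40,-9,0,-0.5,0.6],[85,-20,0,-0.5,0.6],[130,-30,0,-0.5,0.6],[155,-36,0,-0.5,0.6],[165,-38,0,-0.5,0.6],[165,-38,0,-0.5,0.6],[165,-38,0,-0.5,0.6]]'
python3 - <<'E'
from h import *
s=arm.snapshot("wrist"); save(s,"w3.png"); st=arm.observe()
print(st["position"],st["force"],st["finger_gap"])
for q in ("follower","feeder"):
  for r in arm.silhouettes(q,s)[:2]:
    y,x=np.nonzero(r["region"]); print(q,round(r["score"],2),x.mean().round(1),y.mean().round(1),np.round(np.array(r["extent"])*[640,400,640,400]),back(s,x.mean(),y.mean(),.092,True).round(4))
a=np.radians(70.8);ey=np.array([np.cos(a),np.sin(a),0]);ex=np.array([ey[1],-ey[0],0]);o=np.array([.516,.154,0])
print("follower pred",proj(s,o+[0,0,.092],True))
for i,j in ((1,1),(1,-1),(-1,-1),(-1,1)): print("rim",np.round(proj(s,o+ex*.037*i+ey*.034*j+[0,0,.07],True)),"base",np.round(proj(s,o+ex*.055*i+ey*.075*j+[0,0,.01],True)))
E
```

```text
time: 5.2
position: [0.5032, 0.0621, 0.1795]
ee_rot: [[0.329, 0.944, -0.002], [0.944, -0.329, -0.001], [-0.002, -0.001, -1.0]]
force: [-0.2, -0.4, -1.3]
finger_gap: 0.0485
gripper_force: 41.8
[0.50333074 0.0616936  0.17968894] [ 0.07108488 -0.83250706 -0.8454061 ] 0.048341209617225586
follower 0.76 292.6 82.0 [267.  58.  51.  50.] [0.518  0.1547 0.092 ]
feeder 0.81 300.5 88.9 [238.   0. 124. 174.] [0.5213 0.1486 0.092 ]
follower pred (np.float64(290.00655040837694), np.float64(84.02709536259691))
rim [344.  41.] base [358.  14.]
rim [344. 133.] base [357. 171.]
rim [244. 134.] base [242. 171.]
rim [243.  44.] base [240.  17.]
```

View pics/w3.png

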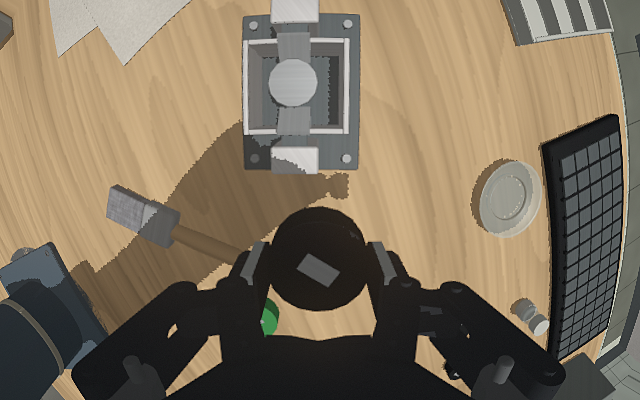

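The picture shows the feeder square to the tool, with the follower at (293,82) and the rim spanning 244–350 by 38–135. That is within 2 mm of the prediction. I'll move over it and lower.

```bash
python3 -m inch '[[40,-8,0,0,0.6],[75,-14,0,0,0.6],[92,-17.5,0,0,0.6],[92,-17.5,20,0,0.6],[92,-17.5,38,0,0.6],[92,-17.5,48,0,0.6],[92,-17.5,50,0,0.6],[92,-17.5,50,0,0.6]]'
python3 -m inch '[[0,0,2,0,0.6],[0,0,4,0,0.6],[0,0,6,0,0.6],[0,0,7,0,0.6],[0,0,7,0,0.6],[0,0,7,0,0.6]]'
```

```text
time: 6.15
position: [0.5175, 0.1557, 0.1304]
ee_rot: [[0.329, 0.944, -0.0], [0.944, -0.329, -0.0], [-0.0, -0.0, -1.0]]
force: [-0.2, 0.8, -0.2]
finger_gap: 0.0483
gripper_force: 41.8
time: 6.75
position: [0.5174, 0.1562, 0.1234]
ee_rot: [[0.328, 0.945, 0.0], [0.945, -0.328, -0.0], [0.0, 0.0, -1.0]]
force: [-0.0, -0.1, 0.5]
finger_gap: 0.0482
gripper_force: 42.0
```

```bash
python3 -m inch '[[-1.5,0,0.5,0,0.6],[-1.5,0,1,0,0.6],[-1.5,0,1.5,0,0.6],[-1.5,0,1.5,0,0.6],[-1.5,0,1.5,0,0.6]]'
python3 - <<'E'
from h import *
s=arm.snapshot("side"); cv2.imwrite("pics/s1.png",cv2.resize(s["image"][110:230,200:350],None,fx=4,fy=4,interpolation=cv2.INTER_CUBIC)[:,:,::-1])
E
```

```text
time: 7.25
position: [0.5171, 0.155, 0.1219]
ee_rot: [[0.328, 0.945, 0.001], [0.945, -0.328, 0.0], [0.0, 0.0, -1.0]]
force: [1.2, 1.0, 2.8]
finger_gap: 0.0485
gripper_force: 42.1
```

View pics/s1.png

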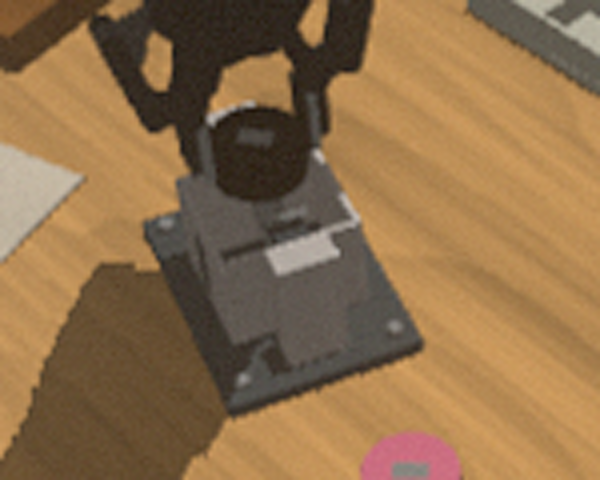

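The picture shows the mount level on the follower between the pads, and the force (2.8 N plus the weight) confirms contact. I'll release, rise, and check that it is centred.

```bash
python3 -m inch '[[0,0,0,0,-0.6],[0,0,0,0,-0.6],[0,0,0,0,-0.6],[0,0,0,0,-0.6],[0,0,0,0,-0.6],[0,0,0,0,-0.6]]'
python3 -m inch '[[0,0,-10,0,-0.6],[0,0,-30,0,-0.6],[0,0,-50,0,-0.6],[0,0,-60,0,-0.6],[0,0,-60,0,-0.6],[0,0,-60,0,-0.6]]'
python3 - <<'E'
from h import *
s=arm.snapshot("wrist"); save(s,"w4.png"); st=arm.observe()
print(st["time"],st["position"],st["force"])
for r in arm.silhouettes("mount",s)[:4]:
    y,x=np.nonzero(r["region"]); e=np.array(r["extent"])*[640,400,640,400]; print(round(r["score"],2),x.mean().round(1),y.mean().round(1),e.round(),back(s,x.mean(),y.mean(),.112,True).round(4))
for z in (.114,.092): print(proj(s,(.517,.155,z),True))
t=arm.snapshot("top")
for r in arm.silhouettes("mount",t)[:5]:
    y,x=np.nonzero(r["region"]); print(round(r["score"],2),x.mean().round(1),y.mean().round(1),back(t,x.mean(),y.mean(),.11).round(4))
E
```

```text
time: 7.9
position: [0.5168, 0.1548, 0.1218]
ee_rot: [[0.328, 0.945, -0.0], [0.945, -0.328, -0.0], [-0.0, -0.0, -1.0]]
force: [0.5, -0.6, -0.2]
finger_gap: 0.0682
gripper_force: 0.0
time: 8.5
position: [0.5168, 0.1546, 0.1816]
ee_rot: [[0.328, 0.945, 0.0], [0.945, -0.328, -0.0], [-0.0, 0.0, -1.0]]
force: [0.6, -0.3, -0.8]
finger_gap: 0.0684
gripper_force: 0.0
8.55 [0.51652289 0.15459083 0.18119406] [ 0.86925555 -0.01176005  0.21717188]
0.76 327.2 319.7 [305. 300.  47.  42.] [0.4984 0.0794 0.112 ]
0.65 318.6 219.2 [282. 181.  76.  77.] [0.5189 0.1589 0.112 ]
(np.float64(317.7434413393389), np.float64(226.58563913947137))
(np.float64(317.76534206632437), np.float64(215.1598335071363))
0.93 299.5 219.0 [ 0.4602 -0.0044  0.11  ]
0.7 207.3 186.5 [0.5155 0.1544 0.11  ]
0.56 330.8 265.7 [ 0.3824 -0.0572  0.11  ]
```

View pics/w4.png

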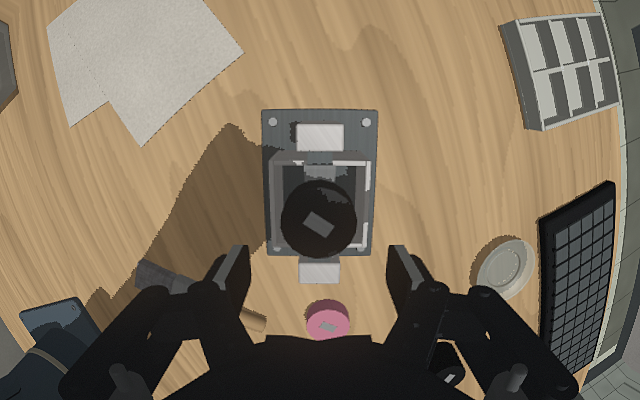

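The picture shows the mount at (319,219), flat and centred on the follower between the catches. I'll close the fingers and push down, 22 mm face across the catches.

```bash
python3 -m inch '[[0,0,0,0,1],[0,0,0,0,1],[0,0,0,0,1],[0,0,0,0,1],[0,0,0,0,1],[0,0,0,0,1],[0,0,15,0,1],[0,0,30,0,1],[0,0,36,0,1],[0,0,36,0,1]]' 40
python3 -m inch '[[0,0,2,0,1],[0,0,4,0,1],[0,0,6,0,1],[0,0,8,0,1],[0,0,10,0,1],[0,0,10,0,1]]'
```

```text
time: 9.7
position: [0.5165, 0.1547, 0.1452]
ee_rot: [[0.328, 0.945, -0.001], [0.945, -0.328, -0.0], [-0.001, -0.001, -1.0]]
force: [0.5, -0.3, -0.4]
finger_gap: 0.0
gripper_force: 0.0
time: 10.3
position: [0.5171, 0.1549, 0.1358]
ee_rot: [[0.328, 0.945, 0.0], [0.945, -0.328, 0.0], [0.0, 0.0, -1.0]]
force: [-0.0, -0.1, 3.3]
finger_gap: 0.0001
gripper_force: 1.5
```

```bash
python3 -m inch '[[0,0,2,0,1],[0,0,5,0,1],[0,0,8,0,1],[0,0,10,0,1],[0,0,12,0,1],[0,0,14,0,1],[0,0,16,0,1],[0,0,18,0,1],[0,0,20,0,1],[0,0,20,0,1]]'
python3 -m inch '[[0,0,3,0,1],[0,0,6,0,1],[0,0,9,0,1],[0,0,12,0,1],[0,0,15,0,1],[0,0,18,0,1],[0,0,20,0,1],[0,0,22,0,1],[0,0,22,0,1],[0,0,22,0,1]]'
```

```text
time: 11.3
position: [0.5171, 0.1549, 0.1156]
ee_rot: [[0.328, 0.945, 0.0], [0.945, -0.328, 0.0], [0.0, 0.0, -1.0]]
force: [1.3, -1.2, 4.9]
finger_gap: -0.0
gripper_force: 2.3
time: 12.3
position: [0.5171, 0.1549, 0.0939]
ee_rot: [[0.328, 0.945, 0.0], [0.945, -0.328, 0.0], [0.0, 0.0, -1.0]]
force: [-0.1, -0.8, 7.0]
finger_gap: 0.0003
gripper_force: 3.6
```

```bash
python3 -m inch '[[0,0,2,0,1],[0,0,4,0,1],[0,0,5,0,1],[0,0,5,0,1],[0,0,5,0,1],[0,0,5,0,1]]'
python3 - <<'E'
from h import *
s=arm.snapshot("side"); cv2.imwrite("pics/s2.png",cv2.resize(s["image"][110:230,200:350],None,fx=4,fy=4,interpolation=cv2.INTER_CUBIC)[:,:,::-1])
E
```

```text
time: 12.9
position: [0.5171, 0.1549, 0.089]
ee_rot: [[0.328, 0.945, 0.001], [0.945, -0.328, 0.0], [0.0, 0.0, -1.0]]
force: [0.4, -0.9, 8.3]
finger_gap: -0.0001
gripper_force: 3.8
```

View pics/s2.png

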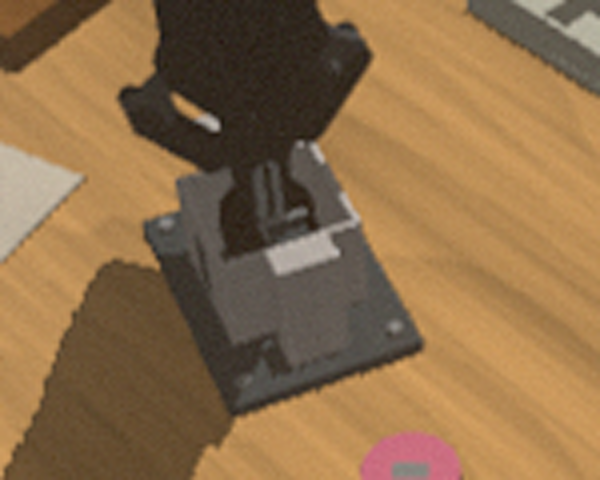

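The picture shows the mount down inside the magazine, with the near catch's nose over its top at crop (290,215). I'll retract straight up and check that it stays.

```bash
python3 -m inch '[[0,0,-5,0,1],[0,0,-10,0,1],[0,0,-20,0,1],[0,0,-40,0,1],[0,0,-70,0,1],[0,0,-90,0,1],[0,0,-100,0,1],[0,0,-100,0,1],[0,0,-100,0,1]]'
python3 - <<'E'
from h import *
s=arm.snapshot("wrist"); cv2.imwrite("pics/w5.png",cv2.resize(s["image"][60:260,220:420],None,fx=3,fy=3,interpolation=cv2.INTER_CUBIC)[:,:,::-1])
for z in (.07,.114):
    c=np.array(proj(s,(.517,.155,z),True)); e=np.array(proj(s,(.517+.025*.945,.155-.025*.328,z),True)); print(z,c.round(),"r",np.hypot(*(e-c)).round(1))
for r in arm.silhouettes("mount",s)[:4]: print(round(r["score"],2),np.round(np.array(r["extent"])*[640,400,640,400]))
E
```

```text
time: 13.85
position: [0.5165, 0.1545, 0.1881]
ee_rot: [[0.328, 0.945, -0.001], [0.945, -0.328, -0.0], [-0.001, -0.001, -1.0]]
force: [-0.3, -0.3, 0.3]
finger_gap: 0.0003
gripper_force: 0.0
0.07 [318. 203.] r 31.2
0.114 [318. 223.] r 37.6
0.93 [286. 171.  68.  54.]
0.72 [312. 318.  11.  18.]
```

View pics/w5.png

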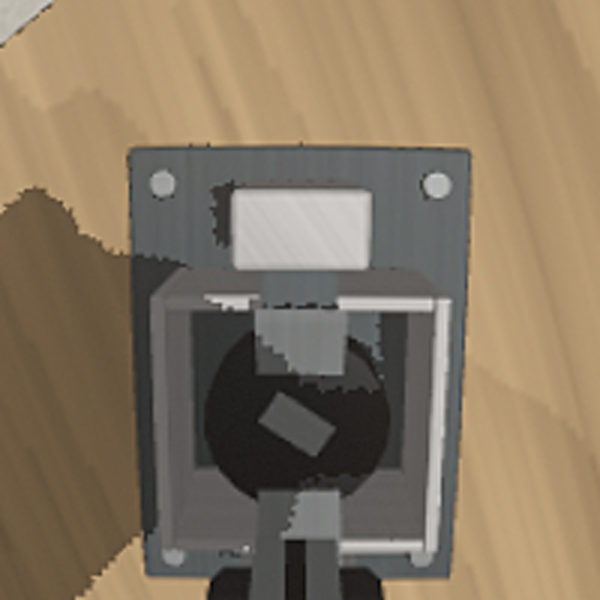

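The picture shows the mount inside the magazine. Its radius is 31 px, which fits a top at 0.07 m, and it is centred at about (319,200). Both catch noses lie over its top and the robot is clear, so I'll hand in.

```bash
python3 -c "
from workcell import arm
print(arm.finish_job())"
```

```text
the job is handed in; nothing more can be done
None
```

The 50 mm flat round mount is lying level in the feeder, with both catches snapped over its top in the last camera view; I handed the job in at about 14 s, but no verdict came back.

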